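# Ratchet the clamping lever of a pouch-cell compression fixture up to its test load

## Robot

A 6-joint arm with a two-finger parallel gripper is mounted at the origin on the work surface. World frame = base frame: x ahead of the robot, y to its left, z up, the work surface at z = 0. Lengths are in m, angles in rad, forces in N, time in s.
With the tool pointing down it reaches from about 0.275 to 0.975 m from the base axis. Payload 8.4 kg.
Tool frame: the origin (TCP) lies midway between the tips of the shut fingers; the grasp point (between the pads) lies manip.grip_depth behind it (manip.grip_depth is the distance from the TCP to the grasp point, in m); z points along the fingers, y is the direction in which the jaws open and shut (so a half turn about z gives the same grasp; the last joint's range is limited). The gripper opens to 92 mm and grips with 3 to 60 N. Pads are 20 mm wide; open, the fingers measure 128 mm over their backs; the gripper's body (75 mm by 189 mm) begins 69 mm behind the grasp point.
Start: joints at [1.103, 0.353, 1.633, -0, 1.155, -0.002], TCP at [0.281, 0.558, 0.215] pointing down, gripper open.
Joint ranges: [-2.63, 2.63], [-0.92, 2.1], [0.06, 2.66], [-1.3, 4.44], [0, 2.69], [-3.02, 3.02]. Speed limits (rad/s): [2.22, 2.22, 2.79, 3.14, 3.14, 3.14].

## Interface

Orientations are given as a rotation vector (axis times angle).
In Python, from workcell import manip gives the robot as it stands.
- The arm moves only by the tool servo_tool, never from a script. Its argument "steps" is one flat list of numbers, 6 for each row, row after row: the shift along the world's x, y, z in mm, then the turn, a rotation vector about the world's x, y, z in rad. A call has 1 to 10 rows; each row shifts and turns the commanded pose from where the row before left it; what a row does not reach is not made up. A row lasts 1/8 s, in which the tool goes at most 62.5 mm and 10.7 degrees, less where a joint would pass 70% of its speed; a pose out of reach is approached as far as the arm can. A call is refused whole if a number of a shift passes 62.5 or a number of a turn 0.188, either way. A call with a gripper value outside its range is refused whole. "hand" is the finger opening in mm, from 0 to 91.9, set as the call begins (left out, the last holds). The fingers move at their own pace and stop on an object; "grip_force" is the grip in N (left out, the last holds). Time passes only in rows, so rows that do not move let the fingers close. It gives the time, the measured TCP pose, the force and the opening at its end, in the units of the state.
- manip.observe(): the state, without advancing time (a new reading comes with each control period).
- manip.read_camera(name): name is "side" or "top"; returns a dict with "frame" (480x640x3 uint8, red, green, blue), "fx", "fy", "cx", "cy" (pixels), "k1" (the pictures are not rectified: a ray, as slopes to the right and down, at radius r is drawn at 1 + k1 r^2 times it, then the intrinsics apply), "origin" and "rotation" of the camera in the world. Camera axes: x right, y down, z forward; pixel columns grow to the right and rows downward; lengths in m; the calibration is good to about 2 mm. A picture is of the moment at which its call begins. There is no depth.
- manip.sign_off(): hands the job in, once; it reports no verdict.
The state is a dict: "time": time; "joint_positions": joint angles; "joint_vel": joint speeds; "joint_torque": joint torques, N m; "eef_pos": TCP position; "eef_rot": TCP orientation; "ft_force": force on the tool from outside, world axes, zero at the start; "torque": the same for the moment, N m; "grip_width": finger opening in m.
Only numpy, scipy, OpenCV 4.12 (cv2) and the standard library are available. Lean on these libraries where they do the work, as an engineer would, in place of code of your own. Each camera call takes 0.05 s, during which the arm holds its last target.

## Task

Bring the pouch cell in the compression fixture up to its test load: tighten the spindle clockwise with the orange clamping lever until the gauge needle stands in the green band, never into the red. The two front guide columns leave the lever less than a quarter turn, so each time it comes up against a column lift it off its serrations, swing it back, let it drop in again and carry on. Leave the lever fully down on its serrations and let go, and do not disturb the things lying around the fixture.

Things in the scene. Friction and masses are not known exactly. Their poses are not given: they have to be found in the camera images.
- fixture: Pouch-cell compression fixture, bolted down: base plate 150 x 190 mm, blue upper plate 112 x 148 mm with its top 86 mm above the bench. Origin: centre of the underside, on the bench; z up; the lever is on its -x side. Four steel guide columns, 12 mm thick, at x = +-38, y = +-54 mm, reach 154 mm above the bench.
- hub_axis (a point): Point on the vertical spindle axis at the height of the lever's arm when the lever is down (134 mm above the bench). Axes as those of the fixture.
- lever_grip (a point): Middle of the orange lever's arm, 98 mm out from the spindle axis, where it can be pinched from above (134 mm above the bench when down). The lever ends 124 mm from the axis; its level outer arm runs from 42 to 118 mm out, 14 mm wide, 16 mm high. The point's x axis points to the spindle axis, z up.
- lever (a joint): Direction of the lever in the fixture, rad: 0 = pointing to the fixture's -x, growing as it turns clockwise seen from above (towards the fixture's +y); the front columns stop it at -0.75 and +0.75.
- lever_lift (a joint): Lift of the lever, m: 0 = fully down, 0.012 = top stop. Below 0.004 its serrations lock it to the spindle both ways; above 0.006 it swings freely and the spindle stays. Spring 9 N down (10.8 N at the top) plus weight 1.8 N. 20 serrations, 0.31 rad apart, play 0.02 rad: lowered ridge on ridge it stays up to 6 mm high until let go or turned on a little.
- screw (a joint): Turn of the spindle, rad: grows as it is tightened (clockwise from above). It starts between 0.05 and 0.35, stays where it is left, and takes 0.6 to 0.9 N m to tighten (about 6 to 9 N at the grip). Turning the lever back while it is down loosens it again.
- needle (a joint): Gauge needle, rad: always 1.2 x the spindle's turn, at once. 0 = rest at the lower left of the dial, growing clockwise as seen by a reader beyond the fixture (+x side) who faces the dial. Green band from 2.52 to 3.12, red from 3.42.
- jar: Glass jar with a blue cap, 64 mm thick, 95 mm tall; origin at the centre of its underside. Leave it alone.
- glove_box: White and blue cardboard box of gloves, 120 x 220 x 70 mm; origin at the centre of its underside. Leave it alone.
- spare_cell: Silver pouch cell with two tabs, 50 x 139 x 7 mm, lying flat; origin at the underside, centre of the pouch. Leave it alone.
- caliper: Steel caliper with a black display, 220 mm long, 14 mm high, lying flat on the robot's side of the fixture; origin on the bench in the middle of its beam, beam along its y. Leave it alone.
- gauge_face (a point): Centre of the load gauge's round white dial (80 mm across), beyond the fixture's +x edge, facing up, tilted 35 degrees away from the fixture; its rim reaches 131 mm above the bench. Fixed.

How it is judged:
At the end, for the whole second after the job is handed in: The needle rests in the green band (2.52 to 3.12 rad, 0.04 allowed either side), the spindle is still, and the lever is fully down on its serrations (within 2 mm) (value of joint needle between 2.48 and 3.16 rad and value of joint lever_lift below 0.002 m and velocity of joint screw between -0.03 and 0.03 rad/s); the robot touches nothing.
It fails at once if the needle goes into the red (above 3.42 rad) (value of joint needle above 3.42 rad).
It fails at once if a bystander is moved by more than 30 mm (distance of any of jar, glove_box, spare_cell, caliper from where it was at the start of the episode above 0.03 m).
It also fails if it takes over 64 s, if anything falls off the work surface, if the arm or the gripper's body presses on something with over 40 N, if the wrist force passes 120 N, or if a joint passes its speed limit or range.

## Working session

There is one attempt and no reset: what is moved stays moved. The work goes in short steps, Python scripts to look and compute and a tool call to move; the robot and the scene stay as the last step left them, time stands still between calls to the robot, and variables do not carry over. Pictures are saved under pics/ and viewed, and the job is handed in when it is done.

Besides the shell and the picture viewer there is one more tool, called after "Call:" as name(argument=value, ...) on one line, values as JSON. servo_tool: Moves the arm, as the interface text tells. Its arguments: {"type":"object","properties":{"steps":{"type":"array","items":{"type":"number"}},"hand":{"type":"number"},"grip_force":{"type":"number"}},"required":["steps"]}

```bash
ls; mkdir -p pics; python3 - <<'E'
from workcell import manip
import cv2
s=manip.observe()
print(s, manip.grip_depth)
for n in("side","top"):
    d=manip.read_camera(n)
    cv2.imwrite(f"pics/{n}0.png",d["frame"][:,:,::-1])
    print({k:v for k,v in d.items() if k!="frame"})
E
```

```text
pics
{'time': 0.0, 'joint_positions': array([ 1.10261457e+00,  3.53670700e-01,  1.63414803e+00, -1.51424470e-05,
        1.15520306e+00, -2.38750443e-03]), 'joint_vel': array([-0.00153434,  0.00069882,  0.00054877,  0.00092374, -0.00122383,
        0.00052184]), 'joint_torque': array([ 1.84479948e-03, -5.93844080e+01, -3.34218049e+01,  6.97054435e-02,
        2.33487412e-02, -1.68031756e-04]), 'eef_pos': array([0.28047481, 0.55796111, 0.21384367]), 'eef_rot': array([-7.24988089e-01, -3.05646582e+00,  2.18787138e-03]), 'ft_force': array([ 0.85904811, -0.24172486,  0.53005509]), 'torque': array([-0.02764976,  0.00599174,  0.0326877 ]), 'grip_width': 0.09212289175470192} 0.0187
{'fx': 451.91118991464356, 'fy': 451.91118991464356, 'cx': 324.0989842387279, 'cy': 236.03362742417, 'k1': -0.08060327022527529, 'origin': array([ 0.28487315, -0.44871789,  0.79658974]), 'rotation': array([-2.38351981,  0.68062126, -0.24321058])}
{'fx': 440.38888750813265, 'fy': 440.38888750813265, 'cx': 314.9142964448328, 'cy': 236.98886364036912, 'k1': 0.008022165234186604, 'origin': array([0.52332632, 0.02506416, 1.00577057]), 'rotation': array([-2.16639602,  2.18567821, -0.06476416])}
```

View pics/side0.png

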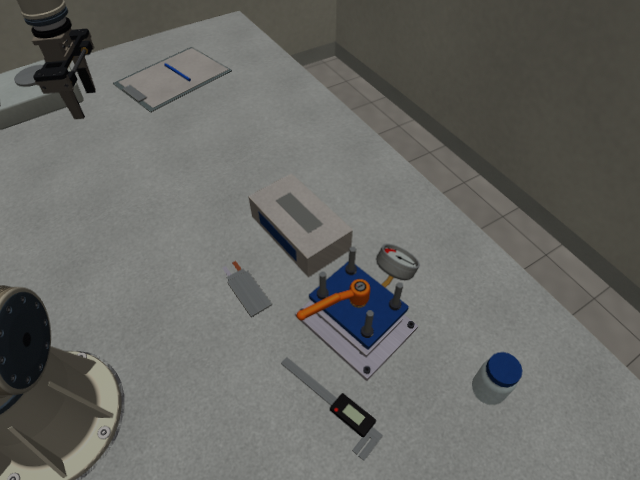

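View pics/top0.png

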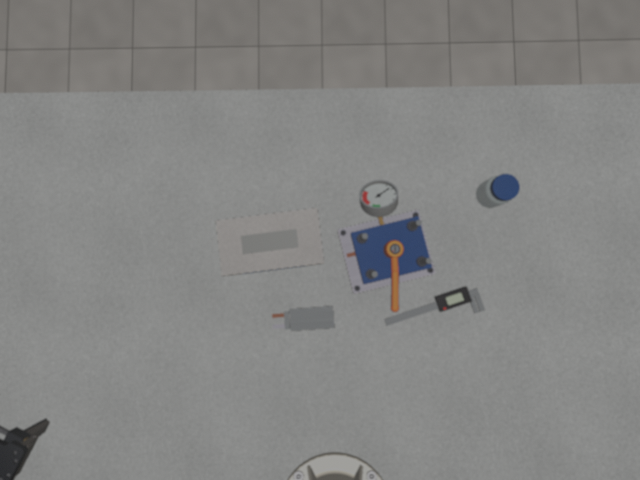

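```bash
cat > h.py <<'E'
from workcell import manip
import cv2, numpy as np
from scipy.spatial.transform import Rotation as R
def cam(n): return manip.read_camera(n)
def ray(d,u,v):
    x,y=(u-d["cx"])/d["fx"],(v-d["cy"])/d["fy"]
    rd=np.hypot(x,y); r=rd
    for _ in range(20): r=rd/(1+d["k1"]*r*r)
    s=r/rd if rd>0 else 1
    return d["origin"],R.from_rotvec(d["rotation"]).apply([x*s,y*s,1])
def at_z(d,u,v,z):
    o,r=ray(d,u,v); return o+r*(z-o[2])/r[2]
def proj(d,p):
    c=R.from_rotvec(d["rotation"]).inv().apply(np.atleast_2d(p)-d["origin"])
    a=c[:,:2]/c[:,2:]; r2=(a**2).sum(1,keepdims=True); a=a*(1+d["k1"]*r2)
    return a*[d["fx"],d["fy"]]+[d["cx"],d["cy"]]
def crop(d,x0,y0,w,h,s,fn):
    im=d["frame"][y0:y0+h,x0:x0+w,::-1]
    cv2.imwrite(fn,cv2.resize(im,None,fx=s,fy=s,interpolation=cv2.INTER_CUBIC))
E
python3 - <<'E'
from h import *
crop(cam("top"),330,170,160,120,5,"pics/t1.png")
crop(cam("side"),270,230,160,120,5,"pics/s1.png")
E
```

```text
(no output)
```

View pics/t1.png

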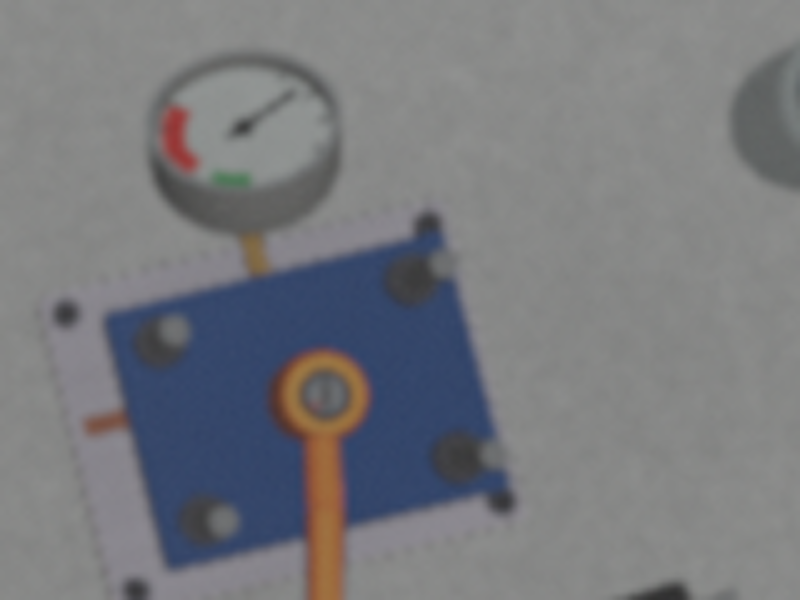

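View pics/s1.png

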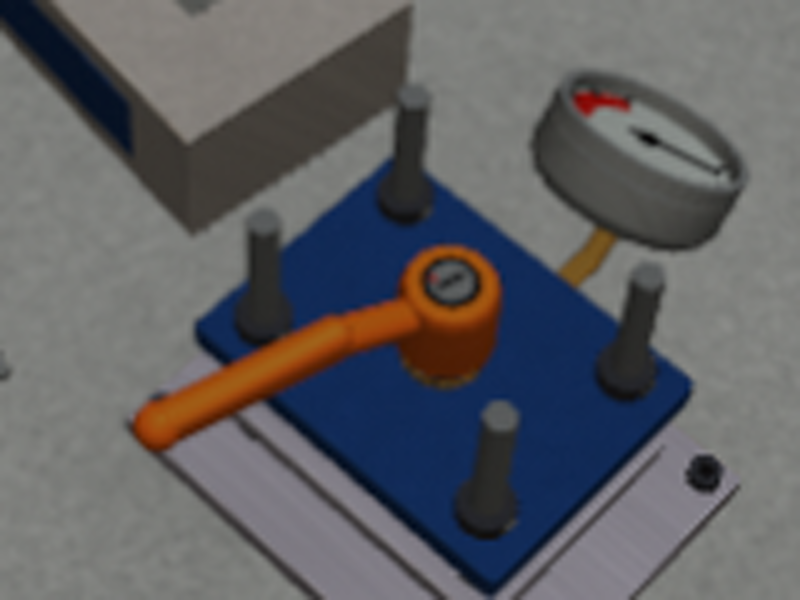

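```bash
cat >> h.py <<'E'
def full(pts,x0,y0,s): return (np.array(pts,float)+.5)/s-.5+[x0,y0]
E
python3 - <<'E'
from h import *
from scipy.optimize import least_squares
t=cam("top"); s=cam("side")
# order: (+,+),(+,-),(-,-),(-,+)
pt=full([(175,332),(440,265),(490,455),(222,520)],330,170,5)
ps=full([(412,97),(650,275),(500,415),(263,220)],270,230,5)
L=np.array([[38,54,154],[38,-54,154],[-38,-54,154],[-38,54,154]])/1000
for d,p in((t,pt),(s,ps)):
    print([at_z(d,*q,.154).round(4)[:2] for q in p])
def W(x,l): return R.from_euler('z',x[2]).apply(l)+[x[0],x[1],0]
f=lambda x,w=(1,1): np.r_[w[0]*(proj(t,W(x,L))-pt).ravel(),w[1]*(proj(s,W(x,L))-ps).ravel()]
for w in((1,1),(1,0),(0,1)):
    r=least_squares(lambda x:f(x,w),[.55,-.15,.2]); print(w,r.x,np.abs(r.fun).max())
x=least_squares(f,[.55,-.15,.2]).x
hub=W(x,np.array([0,0,.134])); print(hub)
# lever tip in top (full image)
q=at_z(t,394.5,310,.134); print("tip top",q, np.hypot(*(q-hub)[:2]))
crop(t,340,230,120,90,6,"pics/t2.png")
lv=full([(155,425)],270,230,5)[0]; q2=at_z(s,*lv,.142); print(q2,np.hypot(*(q2-hub)[:2]))
for v in(q,q2):
    dd=(v-hub)[:2]; a=np.arctan2(dd[1],dd[0]); print("lever",(x[2]+np.pi)-a)
E
```

```text
[array([ 0.5881, -0.0585]), array([ 0.6132, -0.1614]), array([ 0.5395, -0.1787]), array([ 0.5154, -0.0754])]
[array([ 0.5867, -0.0612]), array([ 0.6126, -0.1661]), array([ 0.5386, -0.1829]), array([ 0.5136, -0.0781])]
(1, 1) [ 0.56361851 -0.1202301   0.2328054 ] 1.511726633455794
(1, 0) [ 0.56405507 -0.11847749  0.23242302] 0.7003120586712157
(0, 1) [ 0.56290118 -0.12200227  0.23350973] 0.34292386715495127
[ 0.56361851 -0.1202301   0.134     ]
tip top [ 0.44401618 -0.1163757   0.134     ] 0.11966441995140091
[ 0.44525852 -0.121278    0.142     ] 0.11836462756861862
lever 0.26502102619716705
lever 6.507137437833909
```

View pics/t2.png

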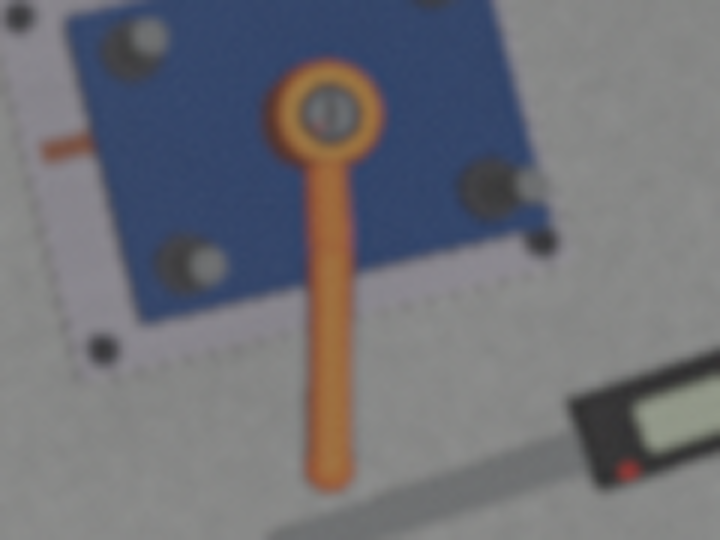

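```bash
cat >> h.py <<'E'
YAW=.2328; HUB=np.array([.5636,-.1202,.134])
F=R.from_euler('z',YAW)
N=F.apply([np.sin(np.radians(35)),0,np.cos(np.radians(35))]); UP=F.apply([-np.cos(np.radians(35)),0,np.sin(np.radians(35))]); RT=F.apply([0,1,0])
def dial(d,c,p):
    # c,p full-image pixels of needle pivot and point; returns needle rad and radius
    C=at_z(d,*c,.108)
    o,r=ray(d,*p); P=o+r*((C-o)@N)/(r@N); v=P-C
    a=np.arctan2(v@RT,v@UP)
    return (a+2.356+.5)%(2*np.pi)-.5, np.linalg.norm(v)
E
python3 - <<'E'
from h import *
t=cam("top");s=cam("side")
c=full([(242,128)],330,170,5)[0]
for p in[(295,92),(213,178),(249,181),(192,167),(178,110)]: print(dial(t,c,full([p],330,170,5)[0]))
crop(s,370,238,60,45,12,"pics/s2.png");crop(t,355,175,48,36,14,"pics/t3.png")
E
```

```text
(np.float64(0.3390013421781788), np.float64(0.02904617331884122))
(np.float64(3.039470368671476), np.float64(0.02945548626336671))
(np.float64(2.539752574584798), np.float64(0.029533081314968464))
(np.float64(3.407572392044856), np.float64(0.028831893214497493))
(np.float64(4.623574108650909), np.float64(0.028865378807315514))
```

View pics/t3.png

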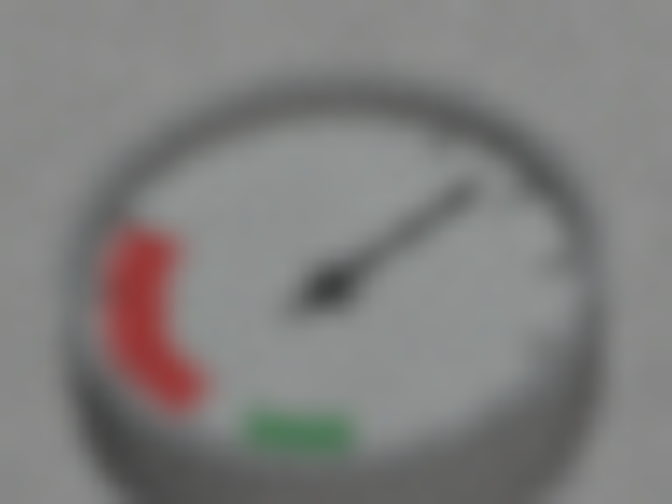

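View pics/s2.png

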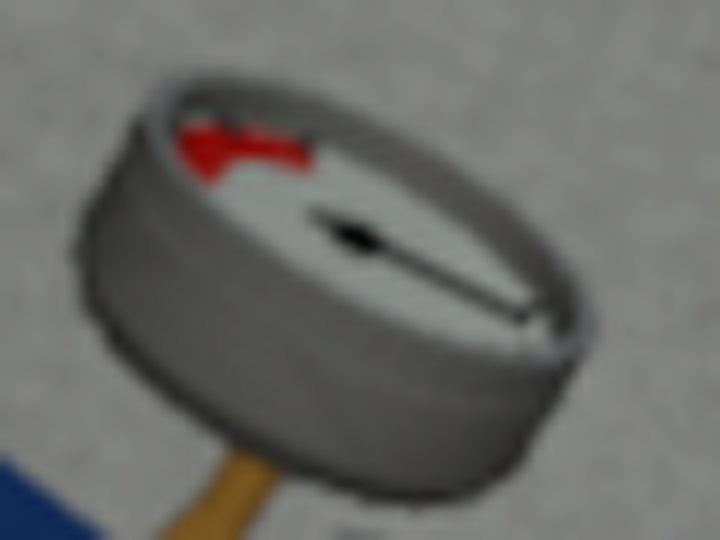

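Call:
servo_tool(steps=[11.5,-42.3,0,0,0,0.0284,11.5,-42.3,0,0,0,0.0284,11.5,-42.3,0,0,0,0.0284,11.5,-42.3,0,0,0,0.0284,11.5,-42.3,0,0,0,0.0284,11.5,-42.3,0,0,0,0.0284,11.5,-42.3,0,0,0,0.0284,11.5,-42.3,0,0,0,0.0284], hand=60)

```text
time: 1.4
eef_pos: [0.373, 0.2188, 0.2148]
eef_rot: [0.372, 3.119, 0.001]
ft_force: [1.2, -0.5, -0.8]
grip_width: 0.06
```

Call:
servo_tool(steps=[11.5,-42.3,0,0,0,0.0284,11.5,-42.3,0,0,0,0.0284,11.5,-42.3,0,0,0,0.0284,11.5,-42.3,0,0,0,0.0284,11.5,-42.3,0,0,0,0.0284,11.5,-42.3,0,0,0,0.0284,11.5,-42.3,0,0,0,0.0284,11.5,-42.3,0,0,0,0.0284,0,0,0,0,0,0])

```text
time: 2.52
eef_pos: [0.4653, -0.1206, 0.2147]
eef_rot: [0.023, 3.141, -0.001]
ft_force: [-0.0, 0.6, -0.6]
grip_width: 0.0602
```

```bash
cat >> h.py <<'E'
def st():
    o=manip.observe(); m=R.from_rotvec(o["eef_rot"]).as_matrix()
    ty=np.arctan2(m[1,1],m[0,1]); r=(o["eef_pos"]-HUB)
    print("t",round(o["time"],2),"pos",o["eef_pos"].round(4),"toolY",round(ty,4),"lever_by_yaw",round(np.pi/2+YAW-ty,4),
     "lever_by_pos",round((np.pi+YAW-np.arctan2(r[1],r[0])+np.pi)%(2*np.pi)-np.pi,4),"rad",round(np.hypot(*r[:2]),4),
     "graspz",round(o["eef_pos"][2]+.0187,4),"F",o["ft_force"].round(1),"M",o["torque"].round(2),"w",round(o["grip_width"],4),"tilt",round(np.arccos(-m[2,2]),4))
    print("q",o["joint_positions"].round(2))
E
python3 -c "
from h import *
st()
crop(cam('side'),240,180,200,150,4,'pics/s3.png');crop(cam('top'),340,190,120,135,4,'pics/t4.png')"
```

```text
t 2.52 pos [ 0.4653 -0.1206  0.2147] toolY 1.5565 lever_by_yaw 0.2471 lever_by_pos 0.2289 rad 0.0983 graspz 0.2334 F [-0.   0.6 -0.6] M [ 0.07 -0.07 -0.03] w 0.0602 tilt 0.0008
q [-0.26  0.13  1.93 -0.    1.08 -1.81]
```

View pics/s3.png

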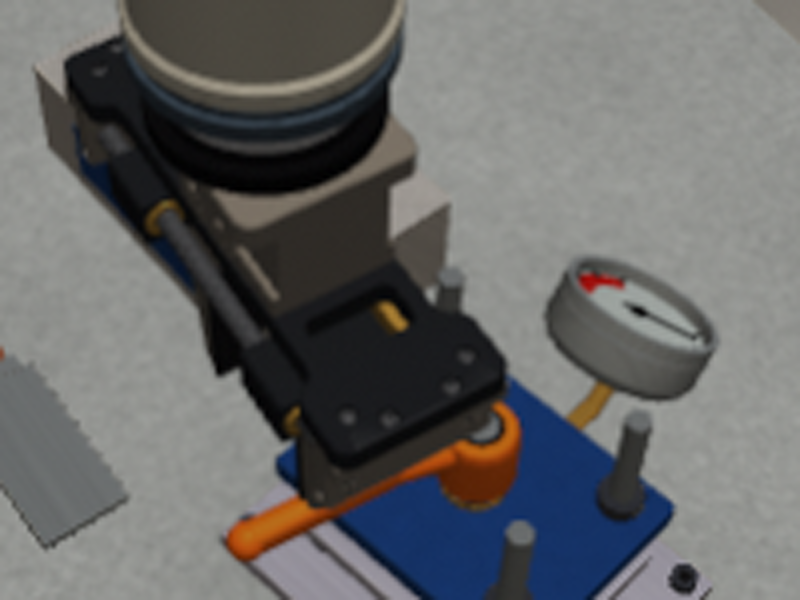

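View pics/t4.png

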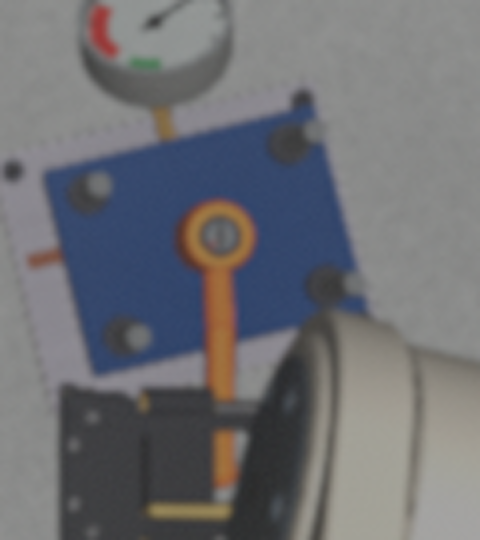

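Call:
servo_tool(steps=[0,1,-20,0,0,0,0,0,-20,0,0,0,0,0,-20,0,0,0,0,0,-20,0,0,0,0,0,-12,0,0,0,0,0,-7,0,0,0,0,0,0,0,0,0])

```text
time: 3.5
eef_pos: [0.4646, -0.117, 0.1155]
eef_rot: [-0.017, -3.141, -0.0]
ft_force: [-0.1, -0.4, -0.6]
grip_width: 0.0603
```

```bash
python3 -c "
from h import *
st()
crop(cam('side'),240,230,160,120,5,'pics/s4.png')"
```

```text
t 3.5 pos [ 0.4646 -0.117   0.1155] toolY 1.5598 lever_by_yaw 0.2438 lever_by_pos 0.2648 rad 0.099 graspz 0.1342 F [-0.1 -0.4 -0.6] M [ 0.03 -0.01  0.03] w 0.0603 tilt 0.0004
q [-0.25  0.26  2.03  0.    0.86 -1.81]
```

View pics/s4.png

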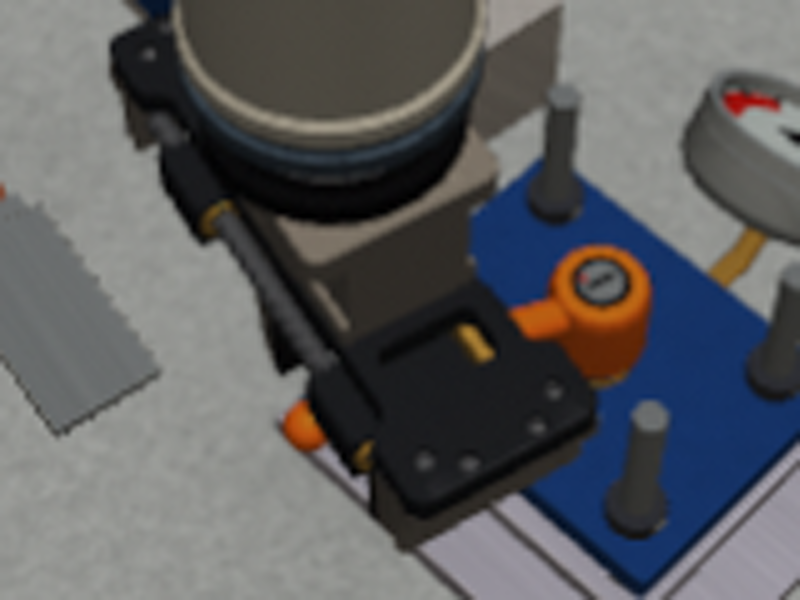

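Call:
servo_tool(steps=[0,0,0,0,0,0,0,0,0,0,0,0,0,0,0,0,0,0,0,0,0,0,0,0,0,0,0,0,0,0,0,0,0,0,0,0], hand=0, grip_force=40)

```text
time: 4.3
eef_pos: [0.4647, -0.1178, 0.1156]
eef_rot: [0.018, 3.141, -0.001]
ft_force: [-1.1, -4.2, 0.6]
grip_width: 0.0137
```

```bash
python3 -c "
from h import *
st()"
```

```text
t 4.3 pos [ 0.4647 -0.1178  0.1156] toolY 1.559 lever_by_yaw 0.2445 lever_by_pos 0.2569 rad 0.0989 graspz 0.1343 F [-1.1 -4.2  0.6] M [-0.64  0.11 -0.41] w 0.0137 tilt 0.0006
q [-0.25  0.26  2.03 -0.    0.86 -1.81]
```

```bash
cat >> h.py <<'E'
def arc(th0,th1,n,r=.0985):
    th=np.linspace(th0,th1,n+1); phi=np.pi+YAW-th
    P=r*1000*np.c_[np.cos(phi),np.sin(phi)]; d=np.diff(np.round(P,1),axis=0).round(1)
    dz=-(th1-th0)/n
    print(", ".join(f"{a:g}, {b:g}, 0, 0, 0, {dz:.4f}" for a,b in d))
E
python3 -c "
from h import *
arc(.25,.67,7)"
```

```text
0.3, 5.9, 0, 0, 0, -0.0600, 0.6, 5.9, 0, 0, 0, -0.0600, 1, 5.8, 0, 0, 0, -0.0600, 1.3, 5.8, 0, 0, 0, -0.0600, 1.7, 5.6, 0, 0, 0, -0.0600, 2, 5.6, 0, 0, 0, -0.0600, 2.4, 5.4, 0, 0, 0, -0.0600
```

Call:
servo_tool(steps=[0.3,5.9,0,0,0,-0.06,0.6,5.9,0,0,0,-0.06,1,5.8,0,0,0,-0.06,1.3,5.8,0,0,0,-0.06,1.7,5.6,0,0,0,-0.06,2,5.6,0,0,0,-0.06,2.4,5.4,0,0,0,-0.06,0,0,0,0,0,0,0,0,0,0,0,0])

```text
time: 5.42
eef_pos: [0.4744, -0.0785, 0.1156]
eef_rot: [0.671, 3.068, -0.003]
ft_force: [0.2, -9.0, -1.2]
grip_width: 0.0137
```

```bash
python3 -c "
from h import *
st()
crop(cam('side'),240,210,180,135,4,'pics/s5.png');crop(cam('top'),340,170,120,140,4,'pics/t5.png')"
```

```text
t 5.42 pos [ 0.4744 -0.0785  0.1156] toolY 1.1401 lever_by_yaw 0.6635 lever_by_pos 0.67 rad 0.0984 graspz 0.1343 F [ 0.2 -9.  -1.2] M [-1.54 -0.11 -0.19] w 0.0137 tilt 0.0021
q [-0.17  0.26  2.03 -0.    0.86 -1.3 ]
```

View pics/s5.png

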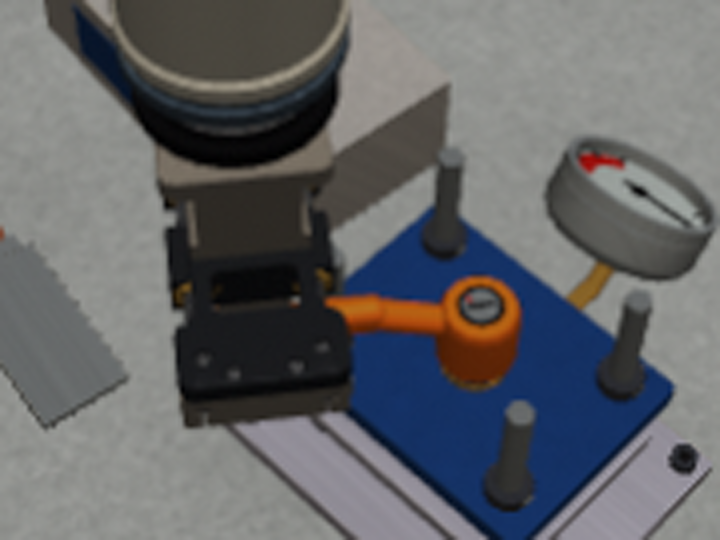

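View pics/t5.png

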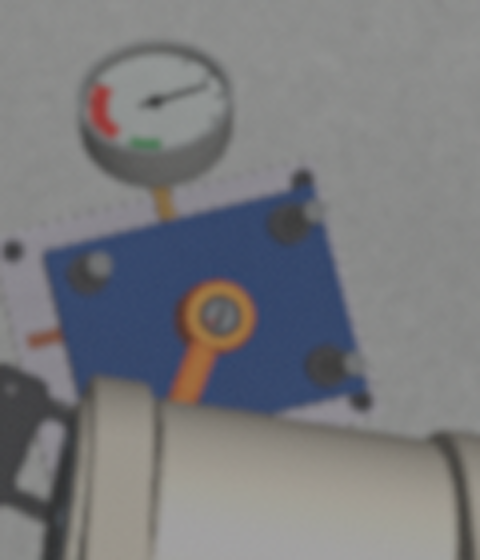

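```bash
python3 -c "
from h import *
t={'x':0}
d=manip.read_camera('top')
print(dial(d,full([(153,103)],340,170,4)[0],full([(207,87)],340,170,4)[0]))
crop(d,355,175,48,36,14,'pics/t6.png')
arc(.67,.66,1)"
```

```text
(np.float64(0.7225334809164141), np.float64(0.029173332286941495))
-0.4, -0.9, 0, 0, 0, 0.0100
```

Call:
servo_tool(steps=[-0.4,-0.9,0,0,0,0.01,0,0,3,0,0,0,0,0,4,0,0,0,0,0,3,0,0,0,0,0,0,0,0,0])

```text
time: 6.2
eef_pos: [0.4742, -0.079, 0.1251]
eef_rot: [0.657, 3.071, -0.001]
ft_force: [5.6, -5.7, -11.4]
grip_width: 0.0138
```

```bash
python3 -c "
from h import *
st()
crop(cam('side'),270,210,160,120,5,'pics/s7.png');crop(cam('top'),340,170,120,140,4,'pics/t7.png')"
```

```text
t 6.2 pos [ 0.4742 -0.079   0.1251] toolY 1.1493 lever_by_yaw 0.6543 lever_by_pos 0.665 rad 0.0984 graspz 0.1438 F [  5.6  -5.7 -11.4] M [-1.02 -0.84 -0.38] w 0.0138 tilt 0.0016
q [-0.17  0.24  2.02 -0.    0.88 -1.32]
```

View pics/s7.png

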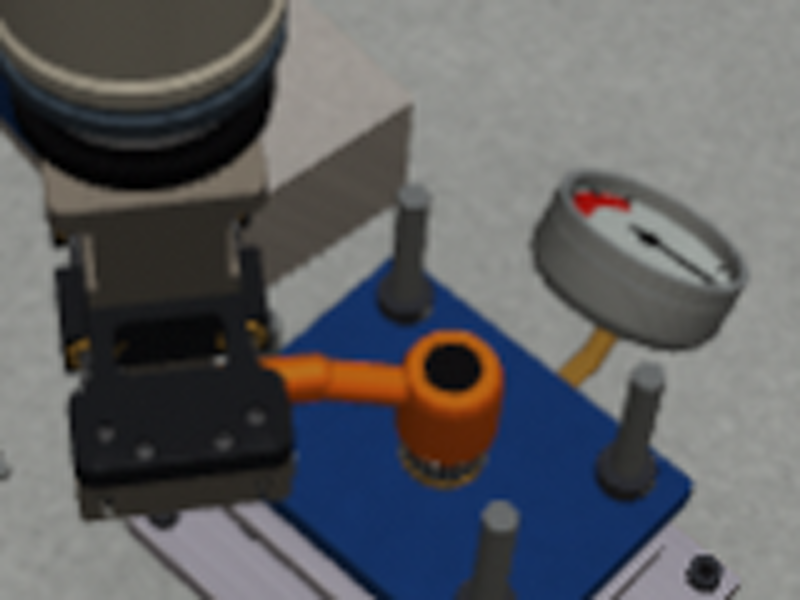

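View pics/t6.png

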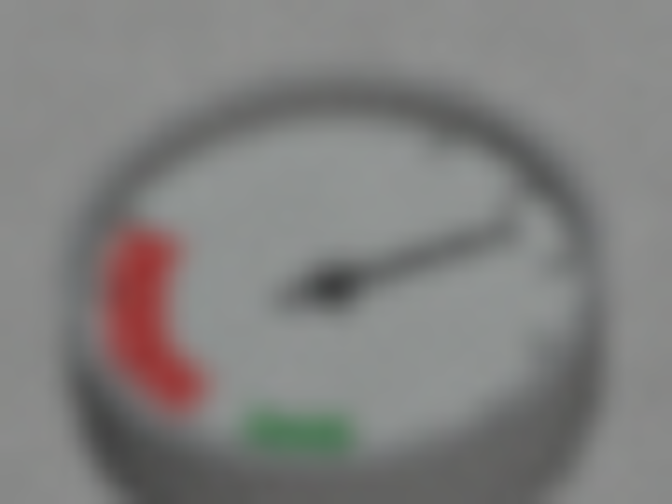

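```bash
python3 -c "
from h import *
c=full([(328,288)],355,175,14)[0];d=cam('top')
print(dial(d,c,full([(510,228)],355,175,14)[0]),dial(d,full([(327,290)],355,175,14)[0],full([(475,185)],355,175,14)[0]))
arc(.66,.0317,7);arc(.0317,-.597,7)"
```

```text
(np.float64(0.6820673708727867), np.float64(0.02854925492102346)) (np.float64(0.3160079318485636), np.float64(0.029592080087694442))
-3.3, -8.2, 0, 0, 0, 0.0898, -2.6, -8.5, 0, 0, 0, 0.0898, -1.8, -8.6, 0, 0, 0, 0.0898, -1, -8.8, 0, 0, 0, 0.0898, -0.2, -8.8, 0, 0, 0, 0.0898, 0.6, -8.8, 0, 0, 0, 0.0898, 1.4, -8.8, 0, 0, 0, 0.0898
2.1, -8.6, 0, 0, 0, 0.0898, 3, -8.3, 0, 0, 0, 0.0898, 3.6, -8.1, 0, 0, 0, 0.0898, 4.4, -7.7, 0, 0, 0, 0.0898, 5, -7.2, 0, 0, 0, 0.0898, 5.7, -6.8, 0, 0, 0, 0.0898, 6.2, -6.3, 0, 0, 0, 0.0898
```

Call:
servo_tool(steps=[-3.3,-8.2,0,0,0,0.0898,-2.6,-8.5,0,0,0,0.0898,-1.8,-8.6,0,0,0,0.0898,-1,-8.8,0,0,0,0.0898,-0.2,-8.8,0,0,0,0.0898,0.6,-8.8,0,0,0,0.0898,1.4,-8.8,0,0,0,0.0898])

```text
time: 7.22
eef_pos: [0.4663, -0.1393, 0.1246]
eef_rot: [0.329, -3.123, -0.0]
ft_force: [2.6, -3.9, -12.1]
grip_width: 0.0139
```

Call:
servo_tool(steps=[2.1,-8.6,0,0,0,0.0898,3,-8.3,0,0,0,0.0898,3.6,-8.1,0,0,0,0.0898,4.4,-7.7,0,0,0,0.0898,5,-7.2,0,0,0,0.0898,5.7,-6.8,0,0,0,0.0898,6.2,-6.3,0,0,0,0.0898,0,0,0,0,0,0])

```text
time: 8.22
eef_pos: [0.4953, -0.1931, 0.124]
eef_rot: [1.275, -2.868, -0.001]
ft_force: [-2.9, -10.0, -12.0]
grip_width: 0.0137
```

```bash
python3 -c "
from h import *
st()
crop(cam('side'),270,210,160,120,5,'pics/s8.png');d=cam('top');crop(d,340,170,140,140,4,'pics/t8.png');crop(d,355,175,48,36,14,'pics/t9.png')"
```

```text
t 8.22 pos [ 0.4953 -0.1931  0.124 ] toolY 2.4075 lever_by_yaw -0.6039 lever_by_pos -0.5851 rad 0.0999 graspz 0.1427 F [ -2.9 -10.  -12. ] M [-1.56  0.41 -0.44] w 0.0137 tilt 0.0035
q [-0.37  0.32  1.91 -0.    0.91 -2.78]
```

View pics/s8.png

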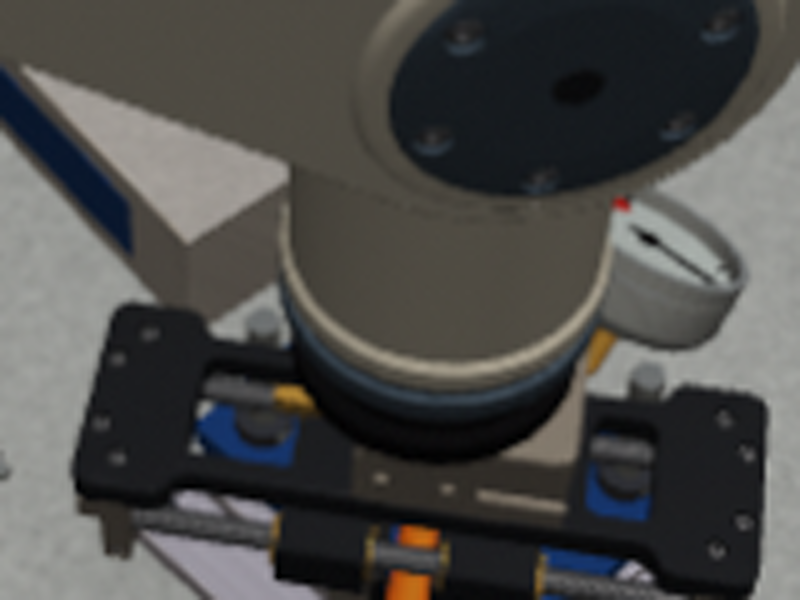

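View pics/t8.png

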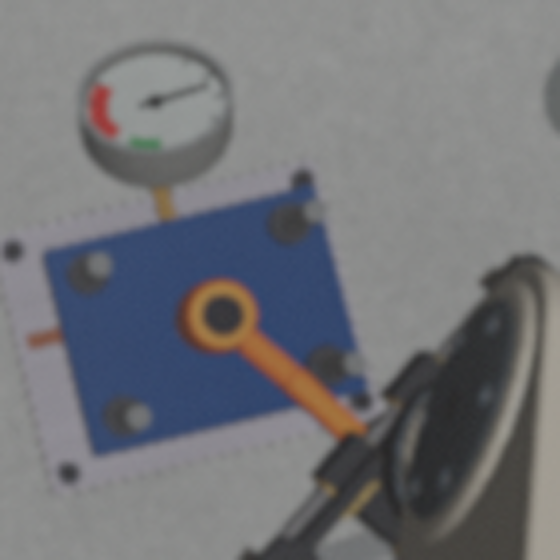

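View pics/t9.png

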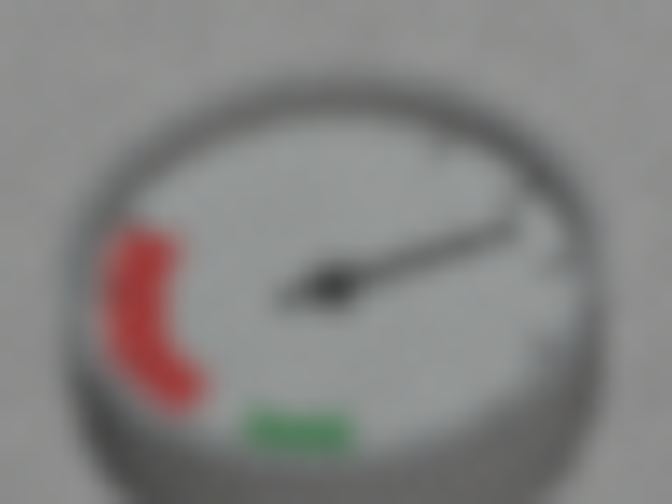

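Call:
servo_tool(steps=[0,0,-3,0,0,0,0,0,-3,0,0,0,0,0,-3,0,0,0,0,0,-1,0,0,0,0,0,0,0,0,0])

```text
time: 8.95
eef_pos: [0.4965, -0.1943, 0.1157]
eef_rot: [1.276, -2.869, 0.005]
ft_force: [-3.6, -15.5, -0.3]
grip_width: 0.0133
```

```bash
python3 -c "
from h import *
st()"
```

```text
t 8.95 pos [ 0.4965 -0.1943  0.1157] toolY 2.4075 lever_by_yaw -0.6039 lever_by_pos -0.6019 rad 0.0999 graspz 0.1344 F [ -3.6 -15.5  -0.3] M [-2.42  0.68 -0.19] w 0.0133 tilt 0.0039
q [-0.37  0.33  1.92 -0.    0.89 -2.78]
```

```bash
sed -i 's/-.1202,.134/-.1217,.134/' h.py; python3 -c "
from h import *
arc(-.592,.034,7,.0985);arc(.034,.67,7,.0985)"
```

```text
-6.1, 6.2, 0, 0, 0, -0.0894, -5.7, 6.8, 0, 0, 0, -0.0894, -4.9, 7.3, 0, 0, 0, -0.0894, -4.3, 7.6, 0, 0, 0, -0.0894, -3.7, 8.1, 0, 0, 0, -0.0894, -2.8, 8.3, 0, 0, 0, -0.0894, -2.2, 8.5, 0, 0, 0, -0.0894
-1.3, 8.9, 0, 0, 0, -0.0909, -0.6, 8.9, 0, 0, 0, -0.0909, 0.3, 9, 0, 0, 0, -0.0909, 1, 8.8, 0, 0, 0, -0.0909, 1.9, 8.8, 0, 0, 0, -0.0909, 2.6, 8.5, 0, 0, 0, -0.0909, 3.5, 8.3, 0, 0, 0, -0.0909
```

Call:
servo_tool(steps=[-6.1,6.2,0,0,0,-0.0894,-5.7,6.8,0,0,0,-0.0894,-4.9,7.3,0,0,0,-0.0894,-4.3,7.6,0,0,0,-0.0894,-3.7,8.1,0,0,0,-0.0894,-2.8,8.3,0,0,0,-0.0894,-2.2,8.5,0,0,0,-0.0894,0,0,0,0,0,0])

```text
time: 9.95
eef_pos: [0.4664, -0.1399, 0.1156]
eef_rot: [0.329, -3.123, 0.003]
ft_force: [-3.5, -10.2, 0.8]
grip_width: 0.0136
```

```bash
python3 -c "
from h import *
st()
d=cam('top');crop(d,340,170,140,140,4,'pics/t10.png');crop(d,355,175,48,36,14,'pics/t11.png');crop(cam('side'),270,210,160,120,5,'pics/s10.png')"
```

```text
t 9.95 pos [ 0.4664 -0.1399  0.1156] toolY 1.7805 lever_by_yaw 0.0231 lever_by_pos 0.0473 rad 0.0989 graspz 0.1343 F [ -3.5 -10.2   0.8] M [-1.73  0.59 -0.34] w 0.0136 tilt 0.0022
q [-0.29  0.27  2.01 -0.    0.86 -2.07]
```

View pics/t11.png

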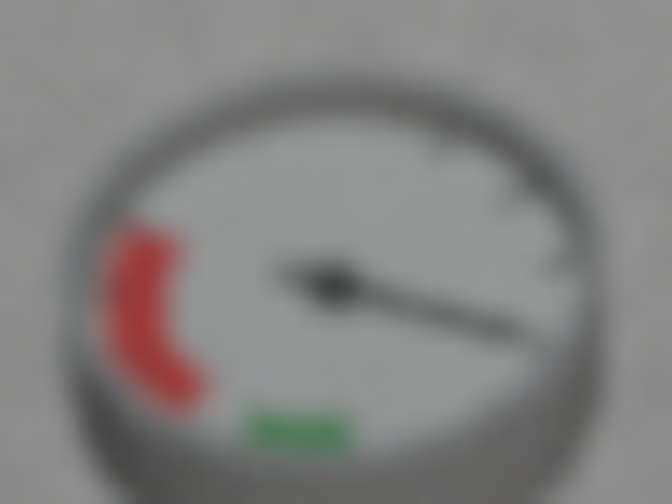

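View pics/t10.png

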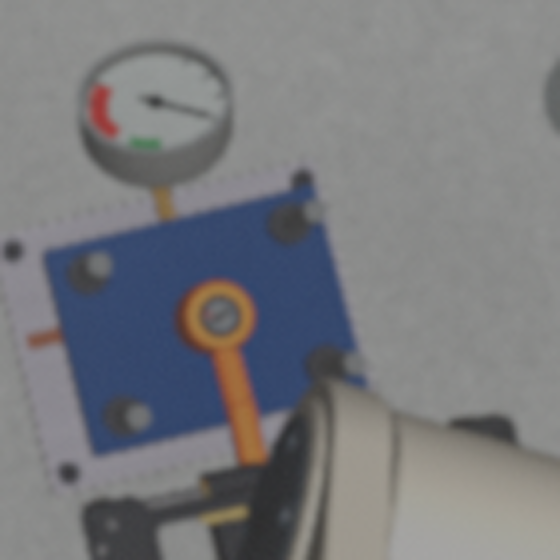

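View pics/s10.png

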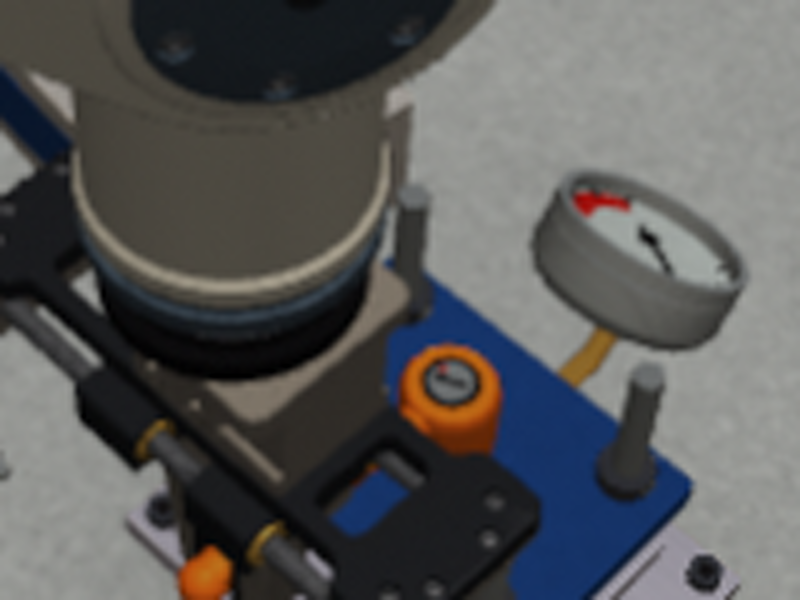

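Call:
servo_tool(steps=[-1.3,8.9,0,0,0,-0.0909,-0.6,8.9,0,0,0,-0.0909,0.3,9,0,0,0,-0.0909,1,8.8,0,0,0,-0.0909,1.9,8.8,0,0,0,-0.0909,2.6,8.5,0,0,0,-0.0909,3.5,8.3,0,0,0,-0.0909,0,0,0,0,0,0])

```text
time: 11.05
eef_pos: [0.4743, -0.0786, 0.1156]
eef_rot: [-0.665, -3.07, 0.003]
ft_force: [-1.5, -9.4, -0.4]
grip_width: 0.0135
```

```bash
python3 -c "
from h import *
st()
d=cam('top')
print('needle mid',dial(d,full([(328,288)],355,175,14)[0],full([(530,338)],355,175,14)[0]))
crop(d,355,175,48,36,14,'pics/t12.png');crop(cam('side'),270,210,160,120,5,'pics/s12.png')"
```

```text
t 11.05 pos [ 0.4743 -0.0786  0.1156] toolY 1.1443 lever_by_yaw 0.6593 lever_by_pos 0.6828 rad 0.0992 graspz 0.1343 F [-1.5 -9.4 -0.4] M [-1.59  0.26 -0.32] w 0.0135 tilt 0.0019
q [-0.17  0.26  2.03 -0.    0.86 -1.31]
needle mid (np.float64(1.4425067447845197), np.float64(0.031169436439091067))
```

View pics/t12.png

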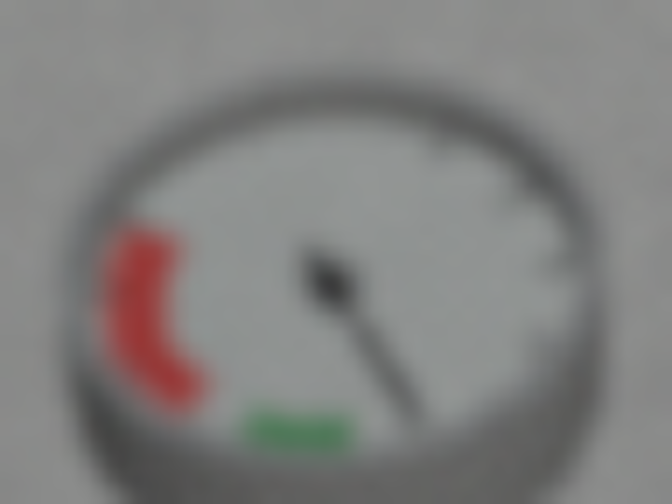

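View pics/s12.png

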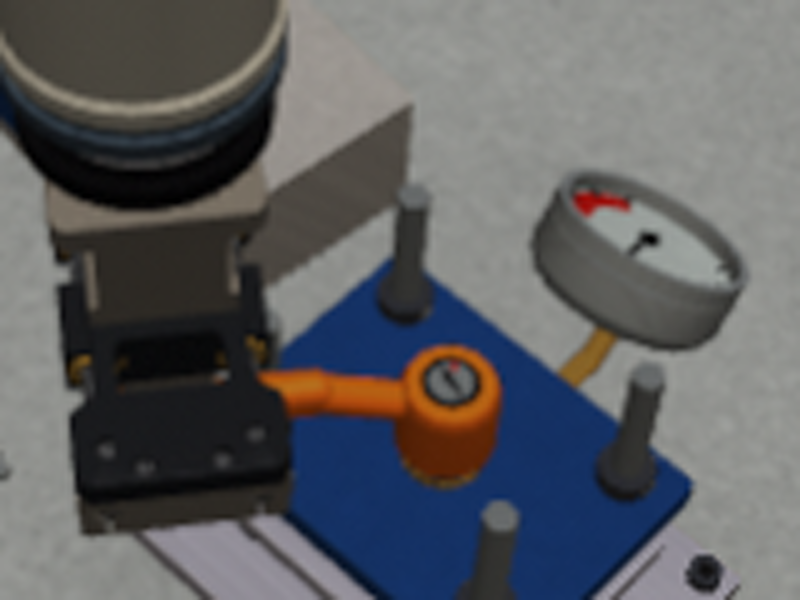

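```bash
python3 -c "
from h import *
d=cam('top')
for p in[(418,420),(350,430),(245,430),(205,395)]: print(dial(d,full([(328,285)],355,175,14)[0],full([p],355,175,14)[0]))
arc(.668,.040,7,.0988)"
```

```text
(np.float64(2.1960350771978225), np.float64(0.03017185632445696))
(np.float64(2.5258791427486837), np.float64(0.028949254958099843))
(np.float64(3.0343902293147598), np.float64(0.030449464422494524))
(np.float64(3.3359061408900317), np.float64(0.027394176531446282))
-3.4, -8.2, 0, 0, 0, 0.0897, -2.6, -8.5, 0, 0, 0, 0.0897, -1.8, -8.7, 0, 0, 0, 0.0897, -1.1, -8.8, 0, 0, 0, 0.0897, -0.3, -8.8, 0, 0, 0, 0.0897, 0.5, -8.9, 0, 0, 0, 0.0897, 1.3, -8.7, 0, 0, 0, 0.0897
```

Call:
servo_tool(steps=[-0.4,-0.9,0,0,0,0.01,0,0,3,0,0,0,0,0,4,0,0,0,0,0,3,0,0,0,0,0,0,0,0,0])

```text
time: 11.82
eef_pos: [0.4741, -0.0793, 0.1249]
eef_rot: [0.65, 3.073, -0.001]
ft_force: [4.5, -6.6, -12.2]
grip_width: 0.0136
```

```bash
python3 -c "
from h import *
st()"
```

```text
t 11.82 pos [ 0.4741 -0.0793  0.1249] toolY 1.1543 lever_by_yaw 0.6493 lever_by_pos 0.6755 rad 0.0991 graspz 0.1436 F [  4.5  -6.6 -12.2] M [-0.9  -0.58 -0.33] w 0.0136 tilt 0.0008
q [-0.17  0.24  2.02 -0.    0.88 -1.32]
```

Call:
servo_tool(steps=[-3.4,-8.2,0,0,0,0.0897,-2.6,-8.5,0,0,0,0.0897,-1.8,-8.7,0,0,0,0.0897,-1.1,-8.8,0,0,0,0.0897,-0.3,-8.8,0,0,0,0.0897,0.5,-8.9,0,0,0,0.0897,1.3,-8.7,0,0,0,0.0897,0,0,0,0,0,0])

```text
time: 12.82
eef_pos: [0.4664, -0.1399, 0.1246]
eef_rot: [0.332, -3.123, 0.0]
ft_force: [2.6, -3.5, -12.2]
grip_width: 0.0139
```

Call:
servo_tool(steps=[0,0,-3,0,0,0,0,0,-3,0,0,0,0,0,-3,0,0,0,0,0,-1,0,0,0,0,0,0,0,0,0])

```text
time: 13.45
eef_pos: [0.4665, -0.1403, 0.1157]
eef_rot: [0.333, -3.123, 0.003]
ft_force: [-1.8, -9.3, -4.3]
grip_width: 0.0135
```

```bash
python3 -c "
from h import *
st()
d=cam('top')
crop(d,355,175,48,36,14,'pics/t13.png');crop(cam('side'),270,210,160,120,5,'pics/s13.png')"
```

```text
t 13.45 pos [ 0.4665 -0.1403  0.1157] toolY 1.7831 lever_by_yaw 0.0205 lever_by_pos 0.0439 rad 0.0989 graspz 0.1344 F [-1.8 -9.3 -4.3] M [-1.68  0.19 -0.37] w 0.0135 tilt 0.002
q [-0.29  0.27  2.01 -0.    0.86 -2.08]
```

View pics/t13.png

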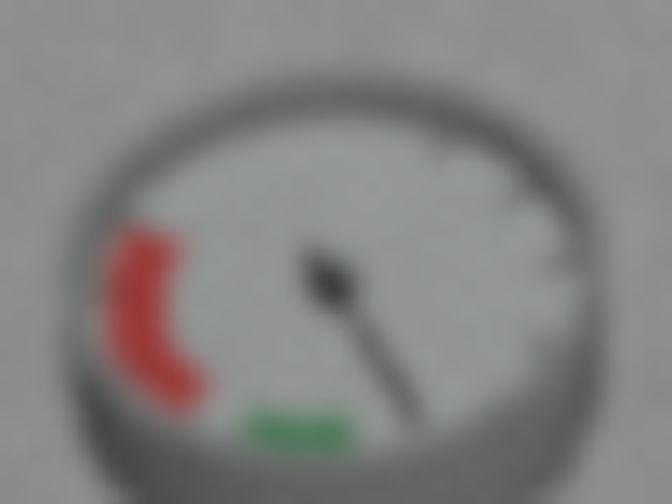

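View pics/s13.png

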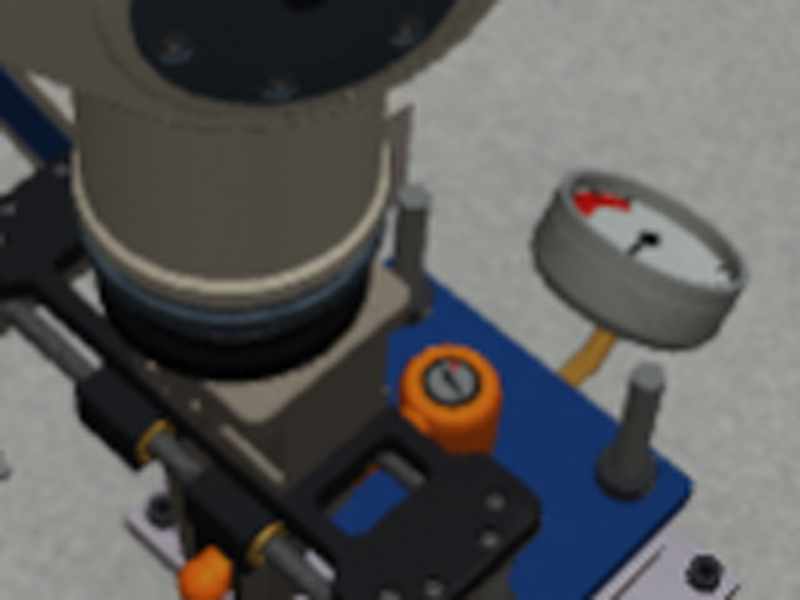

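```bash
python3 -c "
from h import *
arc(.04,.46,6,.0988);arc(.46,.56,2,.0988)"
```

```text
-1.1, 6.8, 0, 0, 0, -0.0700, -0.6, 6.9, 0, 0, 0, -0.0700, -0.1, 6.9, 0, 0, 0, -0.0700, 0.4, 6.9, 0, 0, 0, -0.0700, 0.8, 6.9, 0, 0, 0, -0.0700, 1.3, 6.8, 0, 0, 0, -0.0700
1.3, 4.7, 0, 0, 0, -0.0500, 1.4, 4.8, 0, 0, 0, -0.0500
```

Call:
servo_tool(steps=[-1.1,6.8,0,0,0,-0.07,-0.6,6.9,0,0,0,-0.07,-0.1,6.9,0,0,0,-0.07,0.4,6.9,0,0,0,-0.07,0.8,6.9,0,0,0,-0.07,1.3,6.8,0,0,0,-0.07,0,0,0,0,0,0])

```text
time: 14.42
eef_pos: [0.4673, -0.0987, 0.1157]
eef_rot: [0.326, 3.124, -0.003]
ft_force: [-0.7, -11.2, -3.9]
grip_width: 0.0138
```

```bash
python3 -c "
from h import *
st()
d=cam('top')
crop(d,355,175,48,36,14,'pics/t14.png')"
```

```text
t 14.43 pos [ 0.4673 -0.0987  0.1157] toolY 1.3626 lever_by_yaw 0.441 lever_by_pos 0.467 rad 0.099 graspz 0.1344 F [ -0.7 -11.2  -3.9] M [-1.78  0.12 -0.36] w 0.0138 tilt 0.0019
q [-0.21  0.25  2.03 -0.    0.85 -1.57]
```

View pics/t14.png

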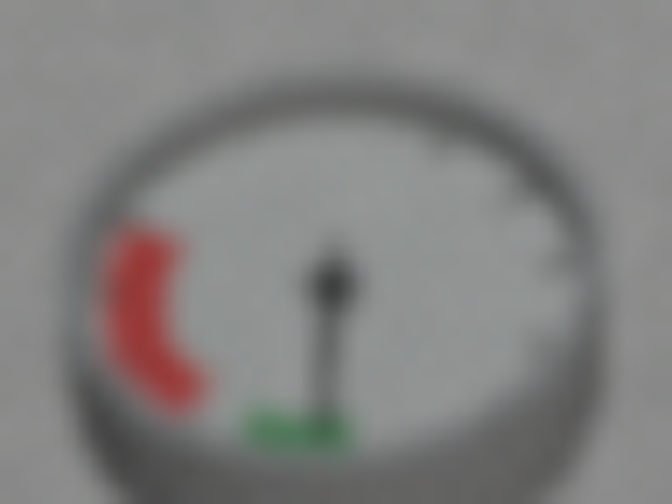

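Call:
servo_tool(steps=[1.3,4.7,0,0,0,-0.05,1.4,4.8,0,0,0,-0.05,0,0,0,0,0,0,-0.3,-0.9,0,0,0,0.01,0,0,0,0,0,0])

```text
time: 15.1
eef_pos: [0.4696, -0.0904, 0.1157]
eef_rot: [0.466, 3.107, -0.003]
ft_force: [-0.1, -10.4, -5.3]
grip_width: 0.0137
```

```bash
python3 -c "
from h import *
st()
d=cam('top')
crop(d,355,175,48,36,14,'pics/t15.png')"
```

```text
t 15.1 pos [ 0.4696 -0.0904  0.1157] toolY 1.2733 lever_by_yaw 0.5303 lever_by_pos 0.5544 rad 0.099 graspz 0.1344 F [ -0.1 -10.4  -5.3] M [-1.68  0.02 -0.29] w 0.0137 tilt 0.0018
q [-0.19  0.26  2.03 -0.    0.85 -1.46]
```

View pics/t15.png

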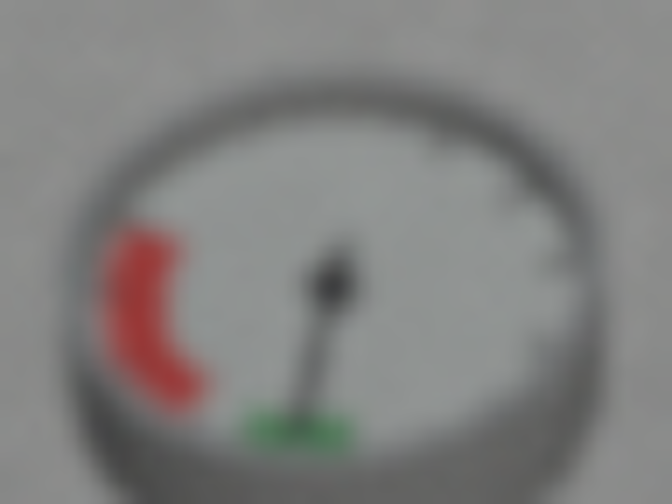

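Call:
servo_tool(steps=[0,0,0,0,0,0,0,0,0,0,0,0,0,0,0,0,0,0,0,0,0,0,0,0], hand=50)

```text
time: 15.65
eef_pos: [0.4697, -0.0892, 0.1157]
eef_rot: [-0.467, -3.107, -0.0]
ft_force: [-0.2, -1.9, 0.3]
grip_width: 0.0495
```

Call:
servo_tool(steps=[0,0,10,0,0,0,0,0,20,0,0,0,0,0,30,0,0,0,0,0,40,0,0,0,-20,20,30,0,0,0,-30,30,20,0,0,0,-30,40,0,0,0,0,-30,40,0,0,0,0,0,0,0,0,0,0])

```text
time: 16.77
eef_pos: [0.358, 0.0423, 0.2663]
eef_rot: [0.462, 3.107, 0.001]
ft_force: [0.5, -0.9, -0.0]
grip_width: 0.0501
```

```bash
python3 -c "
from h import *
st()
d=cam('top')
crop(d,355,175,48,36,14,'pics/t16.png');cv2.imwrite('pics/t17.png',d['frame'][:,:,::-1]);crop(cam('side'),240,210,180,135,4,'pics/s16.png')"
```

```text
t 16.77 pos [0.358  0.0423 0.2663] toolY 1.2758 lever_by_yaw 0.5278 lever_by_pos 0.9059 rad 0.263 graspz 0.285 F [ 0.5 -0.9 -0. ] M [ 0.04 -0.01  0.01] w 0.0501 tilt 0.001
q [ 0.11 -0.14  2.08  0.    1.21 -1.16]
```

View pics/t16.png

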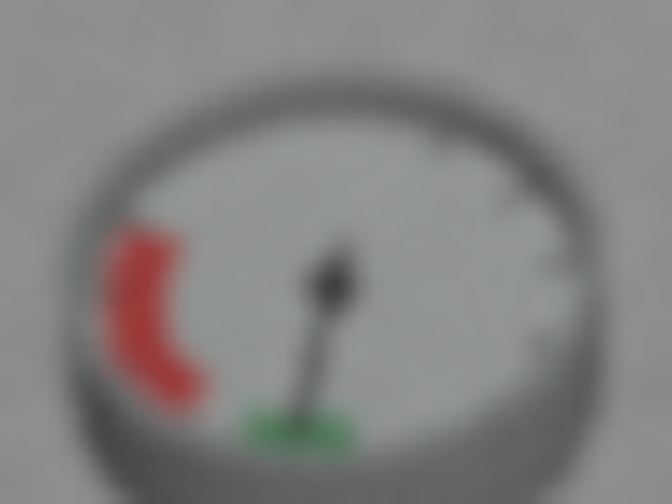

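View pics/t17.png

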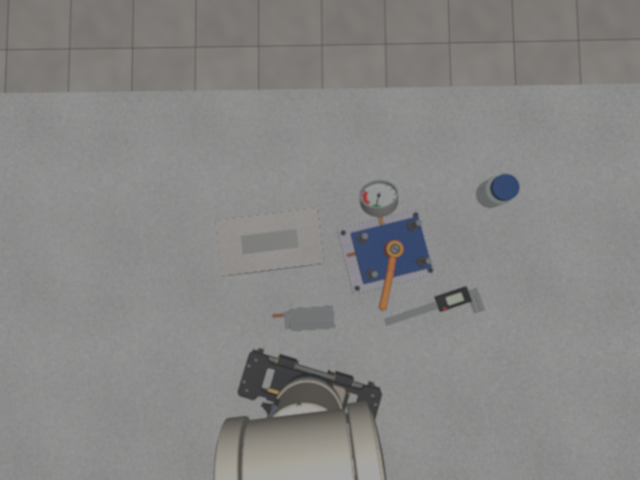

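View pics/s16.png

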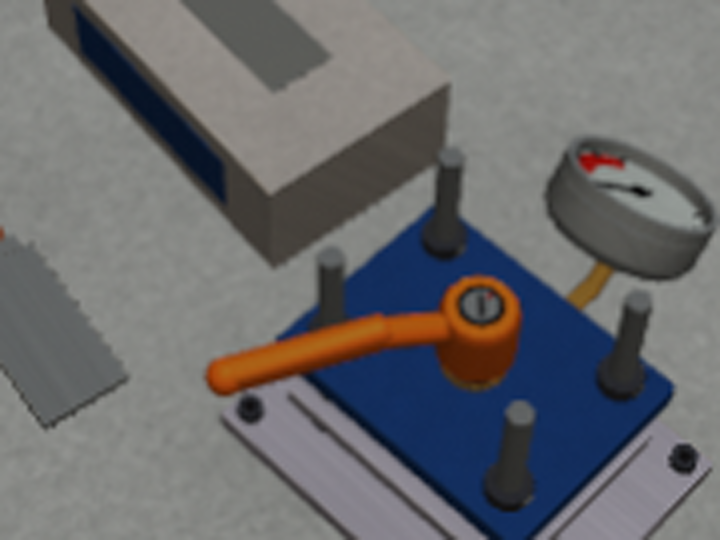

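```bash
python3 -c "
from h import *
a=cv2.imread('pics/side0.png');b=cam('side')['frame'][:,:,::-1].copy()
t=cam('top')['frame'];print('needle',dial(cam('top'),full([(328,286)],355,175,14)[0],full([(297,425)],355,175,14)[0]))
w=np.zeros(0)
def sub(i):
    return i[275:312,346:374]
def hub(i):
    h=cv2.cvtColor(i,cv2.COLOR_BGR2HSV); m=cv2.inRange(h,(4,150,60),(20,255,255))[270:312,352:376]; ys=np.where(m.any(1))[0]; return ys.min()+270,ys.max()+270,m.sum(1)[:14]//255
print(hub(a));print(hub(b))
f=lambda i:cv2.cvtColor(i,cv2.COLOR_BGR2GRAY)[274:300,356:376].astype(np.float32)
print(cv2.phaseCorrelate(f(a),f(b)))
"
```

```text
needle (np.float64(2.7953549505412103), np.float64(0.027598510808266957))
(np.int64(279), np.int64(306), array([ 0,  0,  0,  0,  0,  0,  0,  0,  0,  4, 10, 12,  8,  8],
      dtype=uint64))
(np.int64(279), np.int64(306), array([ 0,  0,  0,  0,  0,  0,  0,  0,  0,  4, 10, 13,  9,  8],
      dtype=uint64))
((0.18605623818604577, 0.4575375808071147), 1.0256232848873845)
```

The hub is at the same height as at the start, so the lever is fully down, and the needle reads about 2.80, inside the green band. Handing in.

```bash
python3 -c "
from workcell import manip
print(manip.sign_off())"
```

```text
the job is handed in; nothing more can be done
None
```

The fixture is at its test load. I tightened the spindle in three strokes, with two lift-and-swing-back resets of 4 and then 2 serrations. Then I let go and moved the arm clear. The job was handed in after about 17 s of the 64 s allowed.

**Last checks:**
- **Needle:** it reads about 2.80 rad, near the middle of the green band, and did not change when I let go. It never came near the red.
- **Lever:** it is fully down. The hub stands at the same pixel rows in the side picture as at the start. A finer image match on the same area gave a shift of about half a pixel, roughly 1 mm, which is within the 2 mm allowed.
- **Bystanders:** the jar, glove box, spare cell and caliper look unmoved in the top picture. I judged this by eye and did not measure it.
- **Robot:** it touches nothing, and the force reading is near zero.

**Disagreements along the way:**
- The two cameras placed the spindle axis about 3.5 mm apart sideways. I moved my estimate about 1.5 mm towards the side camera's after the forces during the first swing pointed that way.
- In the first stroke the needle moved about 0.37 rad, less than the roughly 0.5 rad expected. Play in the serrations and reading error are the likely causes. The second stroke matched what I commanded.

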